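# Tare the portion scale for a ramekin

## Robot

A 6-joint arm with a two-finger parallel gripper is mounted at the origin on a cart in front of the work surface, level with it; the furniture and walls round the work are solid. World frame = base frame: x ahead of the robot, y to its left, z up, the work surface at z = 0. Lengths are in m, angles in rad, forces in N, time in s.
With the tool pointing down it reaches from about 0.35 to 0.775 m from the base axis. Payload 5.5 kg.
Tool frame: the origin (TCP) lies between the finger pads; the fingertips stand 19 mm ahead of it and the grasp point (between the pads) is the TCP; z points along the fingers, y is the line along which they close (so a half turn about z gives the same grasp; the last joint's range is limited). The gripper opens to 85 mm and grips with 20 to 120 N. Pads are 22 mm wide; open, the fingers measure 114 mm over their backs; the gripper's body (76 mm by 85 mm) begins 54 mm behind the grasp point. The pads swing forward as they close: fully open they stand 13 mm farther back than shut.
Start: joints at [1.129, 0.313, 0.046, 1.304, 0, 1.431], TCP at [0.171, 0.549, 0.25] pointing down, gripper open.
Joint ranges: [-2.76, 2.76], [-0.86, 1.69], [-1.03, 1.26], [-2.2, 2.34], [-1.47, 1.5], [-3.14, 3.14]. Speed limits (rad/s): [2.57, 2.57, 3.14, 3.14, 3.14, 3.14].

## Interface

Orientations are given as a unit quaternion [w, x, y, z].
In Python, from workcell import env gives the robot as it stands.
- The arm moves only by the shell command python3 -m pendant 'ROWS' [FORCE]. ROWS is JSON, a list of rows, each an object with "travel": the shift along the tool's x, y, z scaled (see below), a list of three; "rot": the turn, a rotation vector about the tool's x, y, z scaled (see below), a list of three; "fingers": the opening, from -1 (shut) to 1 (fully open). In form: [{"travel": [dx, dy, dz], "rot": [wx, wy, wz], "fingers": fingers}, ...]. A call has 1 to 10 rows; each row is the pose to reach, as a shift and turn from the pose commanded when the call began, along the tool's axes at that moment; what a row does not reach only later rows make up. The controller multiplies each number of a shift by 0.12 m and each number of a turn by 60 degrees. A row lasts 1/10 s, in which the tool goes at most 50 mm and 8.59 degrees, less where a joint would pass 70% of its speed; a pose out of reach is approached as far as the arm can. A call with a number of a shift or a turn outside -1 to 1 is refused whole. A call with a gripper value outside its range is refused whole. The fingers move at their own pace and stop on an object; FORCE is the grip in N (left out, the last holds). Time passes only in rows, so rows that repeat a pose let the fingers close. It gives the time, the measured TCP pose, the force, the opening and the grip force at its end, in the units of the state.
- env.get_state(): the state, without advancing time (a new reading comes with each control period).
- env.read_camera(name): name is "scene" or "top"; returns (picture, depth): 420x560x3 uint8, blue, green, red; 420x560 float32, m along the optical axis (not along the pixel's ray), 0 where there is no reading.
- env.camera_model(name): a dict with "fovy" (degrees; the focal length in pixels is half the picture's height over the tangent of half this angle, whatever the lens; pixels are square), "cx", "cy" (the principal point, pixels), "k1" (the pictures are not rectified: a ray, as slopes to the right and down, at radius r is drawn at 1 + k1 r^2 times it, then the intrinsics apply), "rvec" (rotation vector, rad) and "tvec" (3), from world to camera coordinates, as OpenCV has them. Camera axes: x right, y down, z forward; pixel columns grow to the right and rows downward; lengths in m; the calibration is good to about 2 mm. A picture is of the moment at which its call begins. camera_model takes no time and is no camera call.
- env.hand_in(): hands the job in; it is judged then, once.
Trained networks look in the newest picture that a camera, given by its name, has taken for a name from the list of things; names that differ only in an ending like _2 or _b are one class to them, and where a whole thing is asked for, a point or a joint stands for the part that bears it (a point fixed in the world has none). Each returns a list of dicts, best first, with "conf" (0 to 1); they miss things now and then, are a little off and sometimes report something else, mostly with a low value. They report only what shows in the picture. A call takes as long as a camera call. They do not tell look-alikes from the thing itself.
- env.outline_of(camera, target): "mask" (420x560 bool, what is visible of it) and "xy" ([column, row] in pixels, amid what is visible of it).
The state is a dict: "clock": time; "joint_pos": joint angles; "qvel": joint speeds; "tau": joint torques, N m; "tcp_pos": TCP position; "orientation": TCP orientation; "wrist_force": force on the tool from outside, world axes, zero at the start; "ft_torque": the same for the moment, N m; "finger_gap": finger opening in m; "grip_force": force on a finger pad.
Only numpy, scipy, OpenCV 4.12 (cv2) and the standard library are available. Lean on these libraries where they do the work, as an engineer would, in place of code of your own. Each camera call takes 0.05 s, during which the arm holds its last target. There are 200 camera calls.

## Task

Set the ramekin gently and upright on the middle of the portion scale's platform, without pressing it down hard, and let go of it. Then tare the scale, so that it reads zero with the ramekin on it and the topping can be weighed in: turn the knob beside the dial until the zero wedge on the dial stands at the tip of the pointer, to within half a division. Leave the lidded cup and the shaker where they stand.

Things in the scene. Friction and masses are not known exactly. Their poses are not given: they have to be found in the camera images.
- scale: White mechanical portion scale, fixed, 300 mm deep (x), 276 mm wide (y). Origin: on the worktop under its middle; x from the dial side to the rear, y left, z up. Front: flat deck at z = 55 mm; on it at y -43 to +138 mm a wedge with a 168 mm dial, face normal (-0.643, 0, 0.766), rising from x = -167, z = 16 to x = -33, z = 134 mm; right of it the tare knob. Rear: the platform.
- dial_centre (a point): Centre of the dial, on its axis, in the plane of the pointer. Dial and pointer turn about this point round the face normal.
- pointer_tip (a point): Tip of the slim black pointer, 58 mm from dial_centre. The pointer stands straight up the dial when the platform is empty and turns clockwise under load. A clear window covers the dial, so the pointer cannot be touched.
- zero_mark (a point): Inner point of the black zero wedge (a triangle 15 mm long, 13 mm wide, the only one) on the white dial, 58 mm from dial_centre, in the plane of pointer_tip: the two points meet when the scale reads zero. The dial has 40 divisions by plain ticks, every fourth one long; a division is 9.1 mm here. The dial turns with the tare knob.
- tare_knob (a joint): Angle of the tare knob (rad), grows clockwise seen from above, range -2.5 to 7; it stays where it is left. The dial turns 0.6 rad per rad of knob, clockwise seen from the front for a clockwise knob.
- knob_grip (a point): On the vertical axis of the black round fluted knob (44 mm diameter, 36 mm tall, underside at z = 57 mm, top at z = 93 mm), 22 mm above its underside.
- platform: Steel weighing platform, a flat plate 150 mm (x) by 160 mm (y); origin at the centre of its top, axes as the scale's; at x = +50, y = 0, z = 135 mm of the scale when empty. It rides on a spring and sinks 2 mm for each 100 g, to a stop at 15 mm; the pointer follows it (one turn for 500 g).
- ramekin: Small white ramekin with pale dip in it, loose, 67 mm diameter at the rim, 42 mm tall, foot 55 mm wide, about 0.1 kg; origin under its centre, z up. It stands on the worktop left of the scale. Grasp it round the side.
- cup: Lidded plastic cup, 72 mm diameter, 75 mm tall, loose bystander to the right of the scale; origin under its centre.
- shaker: Salt shaker, 44 mm diameter, 90 mm tall, loose bystander to the right of the scale; origin under its centre.
There are look-alikes about, which are no part of the job. What is meant by the ramekin is not pink or purple, and is the smaller of those in its own colour.

How it is judged:
By the outcome, as a careful person would: the job done as asked, in the order asked, and still so for the second after the job is handed in, with the robot touching nothing.
It also fails if it takes over 61 s, if anything falls off the work surface, if the arm or the gripper's body presses on something with over 40 N, if the wrist force passes 120 N, or if a joint passes its speed limit or range.

## Working session

There is one attempt and no reset: what is moved stays moved. The work goes in short steps, Python scripts to look and compute and a shell command to move; the robot and the scene stay as the last step left them, time stands still between calls to the robot, and variables do not carry over. Pictures are saved under pics/ and viewed, at most 10 in all, crops included, and the job is handed in when it is done.

```bash
mkdir -p pics
cat > h.py <<'E'
import numpy as np, cv2
from scipy.spatial.transform import Rotation as R
from workcell import env
def cam(n):
    m=env.camera_model(n); f=210/np.tan(np.radians(m["fovy"])/2)
    Rm=R.from_rotvec(np.ravel(m["rvec"])).as_matrix(); return m,f,Rm,np.ravel(m["tvec"])
def ray(n,uv):
    m,f,Rm,t=cam(n); d=np.array([(uv[0]-m["cx"])/f,(uv[1]-m["cy"])/f]); s=d.copy()
    for _ in range(30): s=d/(1+m["k1"]*(s@s))
    return -Rm.T@t, Rm.T@np.r_[s,1]     # point at depth z = o+z*d
def atdepth(n,uv,z): o,d=ray(n,uv); return o+z*d
def atz(n,uv,h): o,d=ray(n,uv); return o+d*(h-o[2])/d[2]
def tri(a,ua,b,ub):
    o1,d1=ray(a,ua);o2,d2=ray(b,ub)
    s=np.linalg.lstsq(np.c_[d1,-d2],o2-o1,rcond=None)[0]
    p,q=o1+s[0]*d1,o2+s[1]*d2; return (p+q)/2,np.linalg.norm(p-q)
def proj(n,P):
    m,f,Rm,t=cam(n); c=Rm@np.asarray(P)+t; s=c[:2]/c[2]; s=s*(1+m["k1"]*(s@s)); return s*f+[m["cx"],m["cy"]]
def grid(n):
    m,f,Rm,t=cam(n); v,u=np.mgrid[:420,:560].astype(float)
    K=np.array([[f,0,m["cx"]],[0,f,m["cy"]],[0,0,1]])
    s=cv2.undistortPoints(np.stack([u.ravel(),v.ravel()],1)[:,None],K,np.array([m["k1"],0,0,0.]))[:,0]
    return np.c_[s,np.ones(len(s))]@Rm, -Rm.T@t
def cloud(n,dep):
    d,o=grid(n); P=(o+d*dep.ravel()[:,None]).reshape(420,560,3); P[dep<=0]=np.nan; return P
E
python3 - <<'E'
from h import *
ims={}
for n in("scene","top"):
    p,d=env.read_camera(n); cv2.imwrite(f"pics/{n}0.png",p); np.save(f"{n}0.npy",d); P=cloud(n,d)
    print(n,cam(n)[0], 'origin',ray(n,(280,210))[0].round(3))
    for t in("scale","dial_centre","zero_mark","tare_knob","platform","ramekin","cup","shaker"):
        for r in env.outline_of(n,t):
            m=r["mask"]; q=P[m]; print(t,round(r["conf"],2),np.round(r["xy"]),m.sum(),np.nanmedian(q,0).round(3),np.nanmin(q,0).round(3),np.nanmax(q,0).round(3))
E
```

```text
scene {'fovy': 44.05318195719807, 'cx': 293.0342701155806, 'cy': 217.99497302615404, 'k1': -0.1870851211370115, 'rvec': array([ 2.05114448, -0.71348925,  0.40514899]), 'tvec': array([-0.48587989,  0.23732371,  1.27248314])} origin [-0.218 -1.031  0.895]
scale 0.92 [317. 263.] 10335 [ 0.495 -0.26   0.074] [ 0.373 -0.36  -0.097] [0.941 0.057 0.141]
dial_centre 0.72 [317. 263.] 10496 [ 0.495 -0.26   0.073] [ 0.373 -0.36  -0.313] [1.186 0.367 0.141]
dial_centre 0.16 [337. 226.] 2021 [ 0.587 -0.226  0.136] [ 0.516 -0.302 -0.323] [1.186 0.398 0.141]
zero_mark 0.8 [285. 259.] 1879 [ 0.444 -0.174  0.075] [ 0.385 -0.245  0.024] [ 0.503 -0.099  0.125]
tare_knob 0.87 [314. 286.] 358 [ 0.42  -0.32   0.085] [ 0.401 -0.336  0.056] [ 0.453 -0.286  0.098]
platform 0.98 [335. 227.] 1964 [ 0.587 -0.228  0.136] [ 0.516 -0.302 -0.101] [0.945 0.009 0.141]
ramekin 0.95 [258. 216.] 623 [0.541 0.072 0.037] [0.5   0.034 0.   ] [0.639 0.151 0.062]
ramekin 0.87 [191. 203.] 328 [0.419 0.289 0.027] [ 0.388  0.256 -0.003] [0.458 0.395 0.048]
ramekin 0.77 [221. 210.] 304 [0.488 0.185 0.028] [0.456 0.151 0.006] [0.
[... 998 characters left out ...]
0.09 ] [ 0.402 -0.335  0.056] [ 0.453 -0.285  0.098]
platform 0.41 [179. 216.] 387 [0.49  0.187 0.026] [0.457 0.155 0.011] [0.522 0.217 0.05 ]
ramekin 0.85 [220. 203.] 689 [0.545 0.08  0.034] [ 0.499  0.037 -0.002] [0.585 0.129 0.061]
ramekin 0.81 [143. 237.] 418 [0.423 0.298 0.026] [ 0.391  0.264 -0.   ] [0.454 0.342 0.048]
ramekin 0.8 [179. 218.] 406 [0.489 0.19  0.026] [ 0.456  0.155 -0.004] [0.521 0.232 0.05 ]
ramekin 0.79 [191. 175.] 754 [0.627 0.185 0.035] [ 0.581  0.141 -0.007] [0.675 0.228 0.063]
cup 0.62 [402. 183.] 591 [ 0.598 -0.462  0.071] [ 0.566 -0.526 -0.005] [ 0.657 -0.433  0.081]
shaker 0.69 [417. 228.] 251 [ 0.455 -0.5    0.064] [ 0.438 -0.553 -0.004] [ 0.493 -0.486  0.093]
```

Run:
```python
from h import *
p=cv2.imread("pics/top0.png"); a=p[130:290,100:450]; cv2.imwrite("pics/topc.png",cv2.resize(a,None,fx=2.28,fy=2.28,interpolation=cv2.INTER_CUBIC))
p=cv2.imread("pics/scene0.png")
cv2.imwrite("pics/scenec.png",cv2.resize(p[150:380,150:450],None,fx=2.6,fy=2.6,interpolation=cv2.INTER_CUBIC))
```

```text
(no output)
```

View pics/topc.png

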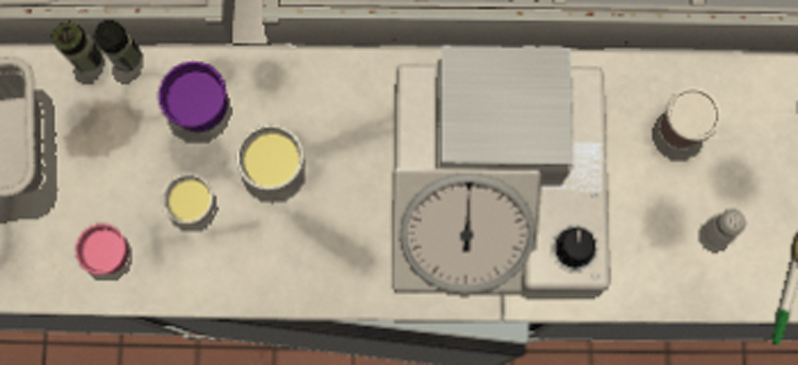

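View pics/scenec.png

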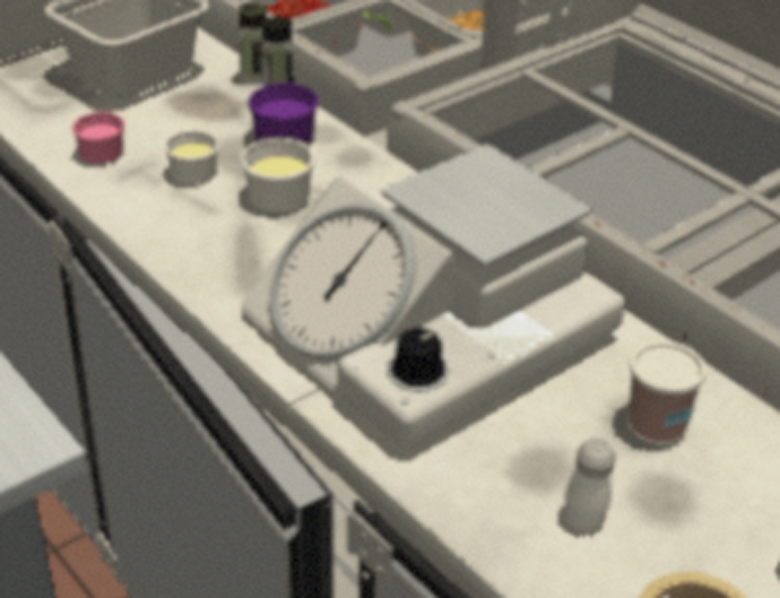

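Candidates in the top picture: pink (143,237), small white with pale dip (179,218), larger white (220,203), purple (191,175); the ramekin is the small white one at (179,218). The crop agrees. Now precise measures.

Run:
```python
from h import *
C=[]
for n,x in(("top",(179,218)),("scene",(221,210))):
    d=np.load(f"{n}0.npy"); P=cloud(n,d).reshape(-1,3)
    # ramekin: points in box
    q=P[(np.abs(P[:,0]-.489)<.05)&(np.abs(P[:,1]-.19)<.05)&(P[:,2]>.034)]
    c,r=cv2.minEnclosingCircle(np.float32(q[:,:2]));print(n,"rim",np.round(c,4),round(r,4),np.percentile(q[:,2],[50,90,99]).round(4),len(q))
    q=P[(np.abs(P[:,0]-.425)<.04)&(np.abs(P[:,1]+.31)<.04)&(P[:,2]>.085)&(P[:,2]<.105)]
    c,r=cv2.minEnclosingCircle(np.float32(q[:,:2]));print(n,"knob",np.round(c,4),round(r,4),np.median(q,0).round(4),np.percentile(q[:,2],95),len(q))
    q=P[(np.abs(P[:,0]-.59)<.12)&(np.abs(P[:,1]+.22)<.12)&(P[:,2]>.125)&(P[:,2]<.15)]
    q=q[q[:,0]>.517]
    (c,s,a)=cv2.minAreaRect(np.float32(q[:,:2])*1000);print(n,"plat",c,s,a,np.median(q[:,2]),len(q))
# dip yellow blob triangulation
for n in("top","scene"):
    p=cv2.imread(f"pics/{n}0.png"); h=cv2.cvtColor(p,cv2.COLOR_BGR2HSV); m=((abs(h[...,0].astype(int)-26)<8)&(h[...,1]>90)).astype(np.uint8)
    k,_,st,ce=cv2.connectedComponentsWithStats(m)
    for i in range(1,k):
        if st[i,4]>60: print(n,st[i,4],ce[i].round(1))
    b=(p.max(2)<60).astype(np.uint8);x=(352,237) if n=="top" else (314,286)
    k,l,st,ce=cv2.connectedComponentsWithStats(b)
    i=l[x[1],x[0]];print("knob blob",i,st[i],ce[i])
s=env.get_state();print(s["tcp_pos"],s["orientation"],R.from_quat(np.roll(s["orientation"],-1)).as_matrix().round(3),s["finger_gap"])
```

```text
top rim [0.4895 0.1864] 0.0339 [0.0392 0.0443 0.0478] 94
top knob [ 0.4268 -0.3095] 0.0221 [ 0.4265 -0.3093  0.0926] 0.09720698117309143 173
top plat (593.0498657226562, -220.234375) (152.18333435058594, 156.42440795898438) 0.20916342735290527 0.13471674924221677 2902
scene rim [0.4904 0.1863] 0.037 [0.0385 0.0423 0.0439] 96
scene knob [ 0.4262 -0.3093] 0.0236 [ 0.4243 -0.3144  0.0931] 0.09582651399045816 178
scene plat (594.493408203125, -219.80685424804688) (164.3790283203125, 153.84393310546875) 89.56257629394531 0.13579891636913322 1963
top 1095 [ 52.9 111.1]
top 379 [462.8 175.9]
top 406 [546.7 189.5]
top 416 [218.5 199.5]
top 378 [ 26.6 208.3]
top 246 [182.5 217.1]
top 376 [463.1 241.5]
top 98 [254.3 366.5]
top 81 [208.7 411.5]
top 93 [ 66.1 417.2]
knob blob 122 [344 230  17  17 219] [351.87214612 238.43378995]
scene 235 [158.4 133.9]
scene 68 [236.2 136.4]
scene 70 [256.9 213.1]
scene 553 [474.8 343.4]
scene 733 [415.9 394.4]
knob blob 41 [301 276  19  22 306] [310.28104575 287.67647059]
[0.17092661 0.54904403 0.25034083] [2.38501302e-05 1.50318789e-01 9.88637577e-01 5.40207188e-05] [[-0.955  0.297  0.   ]
 [ 0.297  0.955  0.   ]
 [-0.     0.    -1.   ]] 0.08564250404400141
```

Scale axes are parallel to the world's to within about 0.3°; platform centre is at about (0.593, -0.220, 0.135), knob at (0.4265, -0.3095), and ramekin at (0.490, 0.186). Moving above the ramekin, with the finger axis turned to 35° to clear its neighbours.

```bash
python3 -m pendant '[{"travel":[-0.86,-0.525,0],"rot":[0,0,0],"fingers":1},{"travel":[-0.86,-0.525,0],"rot":[0,0,0],"fingers":1},{"travel":[-0.86,-0.525,0],"rot":[0,0,0],"fingers":1}]' >/dev/null
python3 -m pendant '[{"travel":[-0.86,-0.525,0],"rot":[0,0,0],"fingers":1},{"travel":[-0.86,-0.525,0],"rot":[0,0,0],"fingers":1},{"travel":[-0.86,-0.525,0],"rot":[0,0,0],"fingers":1}]'
python3 -m pendant '[{"travel":[-0.86,-0.525,0],"rot":[0,0,0],"fingers":1},{"travel":[-0.86,-0.525,0],"rot":[0,0,0],"fingers":1},{"travel":[-0.86,-0.525,0],"rot":[0,0,0],"fingers":1}]' >/dev/null
python3 -m pendant '[{"travel":[-0.86,-0.525,0],"rot":[0,0,0.14],"fingers":1},{"travel":[-0.86,-0.525,0],"rot":[0,0,0.28],"fingers":1},{"travel":[-0.86,-0.525,0],"rot":[0,0,0.42],"fingers":1},{"travel":[-0.86,-0.525,0],"rot":[0,0,0.56],"fingers":1},{"travel":[-0.86,-0.525,0],"rot":[0,0,0.633],"fingers":1},{"travel":[-0.86,-0.525,0],"rot":[0,0,0.633],"fingers":1}]'
cat >> h.py <<'E'
def delta(P,yaw=None):  # world target -> pendant units (tool assumed as measured)
    s=env.get_state(); M=R.from_quat(np.roll(s["orientation"],-1)).as_matrix()
    print("t",s["clock"],"tcp",np.round(s["tcp_pos"],4),"yaw_y",np.degrees(np.arctan2(M[1,1],M[0,1])).round(2),"tilt",M[2].round(4),"F",np.round(s["wrist_force"],2),"gap",round(s["finger_gap"],4),s["grip_force"],"j",np.round(s["joint_pos"],3))
    print("units",(M.T@(np.array(P)-s["tcp_pos"])/.12).round(3))
E
python3 -c "
from h import *
delta([.490,.1864,.028])"
```

```text
clock: 1.5
tcp_pos: [0.3325, 0.3649, 0.2505]
orientation: [0.001, 0.152, 0.988, -0.0]
wrist_force: [-0.2, 0.4, -0.1]
finger_gap: 0.0855
grip_force: 0.0
clock: 2.4
tcp_pos: [0.4904, 0.1853, 0.2503]
orientation: [-0.0, 0.464, 0.886, 0.0]
wrist_force: [-0.7, -0.6, 0.2]
finger_gap: 0.0854
grip_force: 0.0
t 2.4 tcp [0.4904 0.1853 0.2503] yaw_y 34.68 tilt [ 1.e-04 -0.e+00 -1.e+00] F [-0.7  -0.61  0.21] gap 0.0854 0.0 j [ 0.208  0.215 -0.085  1.271  0.     1.174]
units [0.009 0.002 1.852]
```

```bash
python3 -m pendant '[{"travel":[0.01,0,0.95],"rot":[0,0,0],"fingers":1},{"travel":[0.01,0,0.95],"rot":[0,0,0],"fingers":1},{"travel":[0.01,0,0.95],"rot":[0,0,0],"fingers":1}]' >/dev/null
python3 -m pendant '[{"travel":[0,0,0.25],"rot":[0,0,0],"fingers":1},{"travel":[0,0,0.5],"rot":[0,0,0],"fingers":1},{"travel":[0,0,0.7],"rot":[0,0,0],"fingers":1},{"travel":[0,0,0.85],"rot":[0,0,0],"fingers":1},{"travel":[0,0,0.9],"rot":[0,0,0],"fingers":1},{"travel":[0,0,0.9],"rot":[0,0,0],"fingers":1}]'
python3 -c "
from h import *
delta([.490,.1864,.028])
p,d=env.read_camera('scene');cv2.imwrite('pics/s1.png',cv2.resize(p[130:290,120:340],None,fx=3.5,fy=3.5))"
```

```text
clock: 3.3
tcp_pos: [0.4888, 0.1868, 0.0277]
orientation: [-0.001, 0.463, 0.886, -0.0]
wrist_force: [-0.7, -0.1, 0.2]
finger_gap: 0.0851
grip_force: 0.0
t 3.3 tcp [0.4888 0.1868 0.0277] yaw_y 34.82 tilt [ 6.0e-04 -1.4e-03 -1.0e+00] F [-0.69 -0.08  0.19] gap 0.0851 0.0 j [ 0.212  0.393 -0.43   0.749  0.     1.175]
units [-0.008  0.006 -0.002]
```

View pics/s1.png

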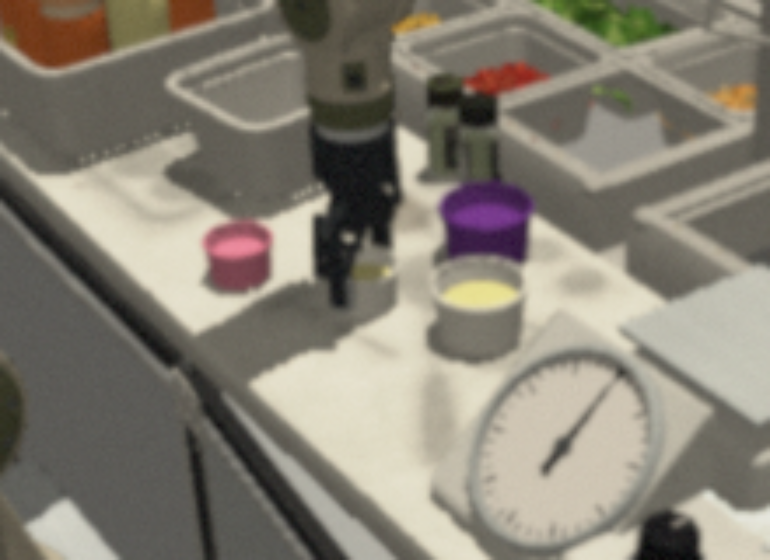

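The fingers straddle the small white ramekin, at about (365,285) in the crop, and the neighbours are clear. Closing gently and lifting.

```bash
python3 -m pendant '[{"travel":[0,0,0],"rot":[0,0,0],"fingers":-1},{"travel":[0,0,0],"rot":[0,0,0],"fingers":-1},{"travel":[0,0,0],"rot":[0,0,0],"fingers":-1},{"travel":[0,0,0],"rot":[0,0,0],"fingers":-1},{"travel":[0,0,0],"rot":[0,0,0],"fingers":-1},{"travel":[0,0,0],"rot":[0,0,0],"fingers":-1},{"travel":[0,0,0],"rot":[0,0,0],"fingers":-1},{"travel":[0,0,0],"rot":[0,0,0],"fingers":-1}]' 25
python3 -m pendant '[{"travel":[0,0,-0.2],"rot":[0,0,0],"fingers":-1},{"travel":[0,0,-0.5],"rot":[0,0,0],"fingers":-1},{"travel":[0,0,-0.8],"rot":[0,0,0],"fingers":-1},{"travel":[0,0,-1],"rot":[0,0,0],"fingers":-1},{"travel":[0,0,-1],"rot":[0,0,0],"fingers":-1}]' >/dev/null
python3 -m pendant '[{"travel":[0,0,-0.2],"rot":[0,0,0],"fingers":-1},{"travel":[0,0,-0.5],"rot":[0,0,0],"fingers":-1},{"travel":[0,0,-0.75],"rot":[0,0,0],"fingers":-1},{"travel":[0,0,-0.75],"rot":[0,0,0],"fingers":-1}]'
python3 -c "
from h import *
delta([.593,-.220,.24])
d=env.read_camera('scene')[1];P=cloud('scene',d).reshape(-1,3);s=env.get_state()['tcp_pos']
p,_=env.read_camera('scene');u=proj('scene',s).astype(int);print(u);cv2.imwrite('pics/s2.png',cv2.resize(p[u[1]-60:u[1]+60,u[0]-80:u[0]+80],None,fx=4,fy=4))"
```

```text
clock: 4.15
tcp_pos: [0.4906, 0.1871, 0.0299]
orientation: [0.001, 0.464, 0.886, 0.001]
wrist_force: [-0.2, -0.2, 6.4]
finger_gap: 0.0647
grip_force: 26.9
clock: 5.05
tcp_pos: [0.4914, 0.1871, 0.2418]
orientation: [0.003, 0.464, 0.886, 0.002]
wrist_force: [0.7, -0.2, -1.1]
finger_gap: 0.0643
grip_force: 28.5
t 5.05 tcp [0.4914 0.1871 0.2418] yaw_y 34.74 tilt [-0.0025  0.0062 -1.    ] F [ 0.69 -0.17 -1.15] gap 0.0643 28.49441836355254 j [ 0.211  0.215 -0.105  1.244  0.     1.176]
units [-3.27  -1.238  0.015]
[219 148]
```

View pics/s2.png

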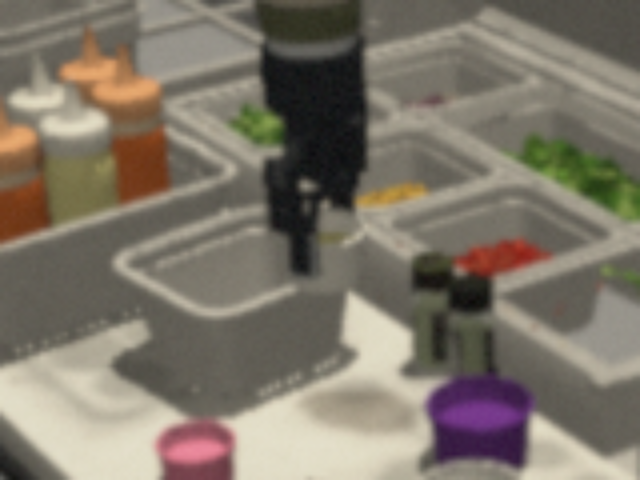

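```bash
python3 -m pendant '[{"travel":[-0.2,-0.08,0],"rot":[0,0,0],"fingers":-1},{"travel":[-0.5,-0.19,0],"rot":[0,0,0],"fingers":-1},{"travel":[-0.82,-0.31,0],"rot":[0,0,0],"fingers":-1}]' >/dev/null
python3 -m pendant '[{"travel":[-0.3,-0.11,0],"rot":[0,0,0],"fingers":-1},{"travel":[-0.6,-0.22,0],"rot":[0,0,0],"fingers":-1},{"travel":[-0.82,-0.31,0],"rot":[0,0,0],"fingers":-1}]' >/dev/null
python3 -m pendant '[{"travel":[-0.3,-0.11,0],"rot":[0,0,0],"fingers":-1},{"travel":[-0.6,-0.22,0],"rot":[0,0,0],"fingers":-1},{"travel":[-0.82,-0.31,0],"rot":[0,0,0],"fingers":-1}]' >/dev/null
python3 -m pendant '[{"travel":[-0.3,-0.11,0],"rot":[0,0,0],"fingers":-1},{"travel":[-0.6,-0.22,0],"rot":[0,0,0],"fingers":-1},{"travel":[-0.75,-0.28,0],"rot":[0,0,0],"fingers":-1},{"travel":[-0.82,-0.31,0],"rot":[0,0,0],"fingers":-1},{"travel":[-0.82,-0.31,0],"rot":[0,0,0],"fingers":-1},{"travel":[-0.82,-0.31,0],"rot":[0,0,0],"fingers":-1}]' >/dev/null
python3 - <<'E'
from h import *
delta([.593,-.220,.165])
# held ramekin: cloud below the tool
s=env.get_state()["tcp_pos"]
for n in("scene","top"):
    p,d=env.read_camera(n);P=cloud(n,d)
    m=(np.hypot(P[...,0]-s[0],P[...,1]-s[1])<.045)&(P[...,2]>s[2]-.06)&(P[...,2]<s[2]+.02)&(p.max(2)>90)
    q=P[m];print(n,len(q),np.percentile(q,[1,50,99],axis=0).round(4) if len(q) else "")
    for r in env.outline_of(n,"ramekin"):print(n,r["conf"],np.round(r["xy"],1),proj(n,s))
    if n=="scene":
        u=proj(n,s).astype(int);cv2.imwrite('pics/s3.png',cv2.resize(p[u[1]-50:u[1]+100,u[0]-110:u[0]+90],None,fx=4,fy=4,interpolation=cv2.INTER_CUBIC))
E
```

```text
t 6.65 tcp [ 0.5908 -0.2204  0.2371] yaw_y 34.76 tilt [ 2.5e-03 -7.0e-04 -1.0e+00] F [ 0.37  0.12 -1.32] gap 0.0643 28.486794643686153 j [-4.850e-01  4.290e-01  1.830e-01  1.327e+00  1.000e-03  4.800e-01]
units [-0.009  0.018  0.601]
scene 337 [[ 0.5509 -0.2534  0.2076]
 [ 0.5805 -0.2348  0.2327]
 [ 0.622  -0.1922  0.2497]]
scene 0.9 [261.5 215.3] [338.65091094 193.17080946]
scene 0.88 [259.7 192.5] [338.65091094 193.17080946]
scene 0.77 [188.3 199.5] [338.65091094 193.17080946]
scene 0.76 [340.4 197.1] [338.65091094 193.17080946]
top 0 
top 0.88 [186.6 174.7] [325.69502305 164.44768419]
top 0.68 [219.2 202.2] [325.69502305 164.44768419]
```

View pics/s3.png

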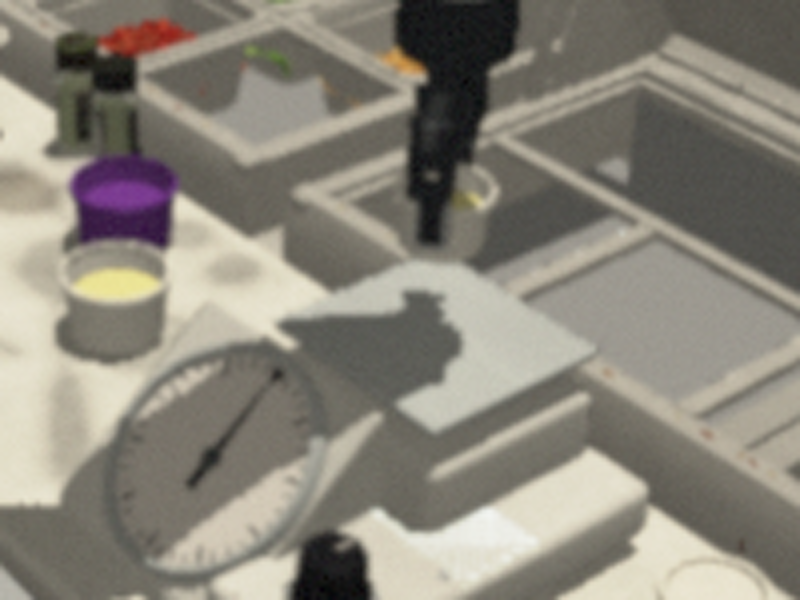

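```bash
python3 -m pendant '[{"travel":[-0.01,0.02,0.15],"rot":[0,0,0],"fingers":-1},{"travel":[-0.01,0.02,0.3],"rot":[0,0,0],"fingers":-1},{"travel":[-0.01,0.02,0.43],"rot":[0,0,0],"fingers":-1},{"travel":[-0.01,0.02,0.5],"rot":[0,0,0],"fingers":-1},{"travel":[-0.01,0.02,0.54],"rot":[0,0,0],"fingers":-1},{"travel":[-0.01,0.02,0.55],"rot":[0,0,0],"fingers":-1},{"travel":[-0.01,0.02,0.55],"rot":[0,0,0],"fingers":-1}]'
python3 - <<'E'
from h import *
delta([.593,-.220,.165])
s=env.get_state()["tcp_pos"]
n="scene";p,d=env.read_camera(n);P=cloud(n,d)
m=(np.hypot(P[...,0]-s[0],P[...,1]-s[1])<.045)&(P[...,2]>.13)&(P[...,2]<s[2]+.02)
u=proj(n,s).astype(int);cv2.imwrite('pics/s4.png',cv2.resize(p[u[1]-30:u[1]+40,u[0]-50:u[0]+50],None,fx=7,fy=7,interpolation=cv2.INTER_CUBIC))
E
```

```text
clock: 7.55
tcp_pos: [0.5944, -0.2211, 0.1729]
orientation: [0.0, 0.464, 0.886, 0.0]
wrist_force: [-1.8, 0.4, -0.3]
finger_gap: 0.0648
grip_force: 28.5
t 7.55 tcp [ 0.5944 -0.2211  0.1729] yaw_y 34.74 tilt [-7.e-04  5.e-04 -1.e+00] F [-1.82  0.44 -0.28] gap 0.0648 28.484114137245342 j [-0.483  0.457  0.068  1.181  0.     0.482]
units [ 0.014 -0.004  0.066]
```

View pics/s4.png

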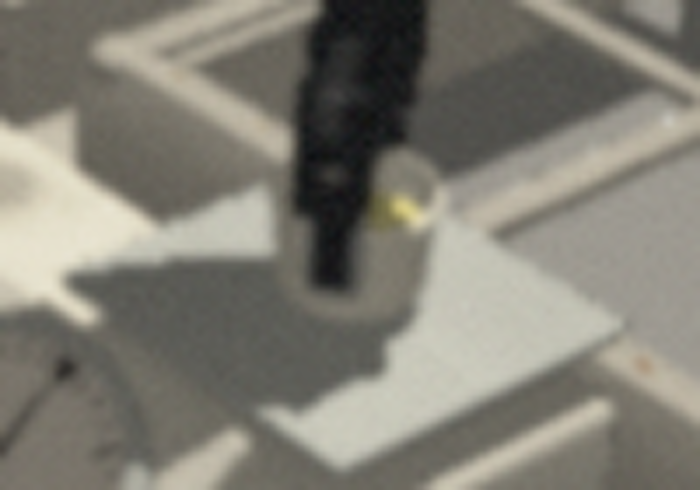

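```bash
for i in 1; do :; done
python3 -m pendant '[{"travel":[0,0,0.015],"rot":[0,0,0],"fingers":-1},{"travel":[0,0,0.03],"rot":[0,0,0],"fingers":-1},{"travel":[0,0,0.04],"rot":[0,0,0],"fingers":-1},{"travel":[0,0,0.04],"rot":[0,0,0],"fingers":-1}]'
python3 -m pendant '[{"travel":[0,0,0],"rot":[0,0,0],"fingers":-1},{"travel":[0,0,0],"rot":[0,0,0],"fingers":-1}]'
python3 -m pendant '[{"travel":[0,0,0.01],"rot":[0,0,0],"fingers":-1},{"travel":[0,0,0.01],"rot":[0,0,0],"fingers":-1},{"travel":[0,0,0.01],"rot":[0,0,0],"fingers":-1}]'
```

```text
clock: 8.0
tcp_pos: [0.594, -0.2211, 0.1673]
orientation: [-0.0, 0.464, 0.886, 0.0]
wrist_force: [-0.3, -0.0, -1.0]
finger_gap: 0.0647
grip_force: 28.5
clock: 8.2
tcp_pos: [0.5941, -0.2212, 0.1675]
orientation: [0.0, 0.464, 0.886, 0.0]
wrist_force: [0.3, 0.9, -1.2]
finger_gap: 0.0644
grip_force: 28.5
clock: 8.5
tcp_pos: [0.5941, -0.2211, 0.1662]
orientation: [-0.0, 0.464, 0.886, 0.0]
wrist_force: [-0.9, -0.2, -1.5]
finger_gap: 0.0642
grip_force: 28.5
```

```bash
python3 -m pendant '[{"travel":[0,0,0.01],"rot":[0,0,0],"fingers":-1},{"travel":[0,0,0.01],"rot":[0,0,0],"fingers":-1},{"travel":[0,0,0.01],"rot":[0,0,0],"fingers":-1}]'
python3 -m pendant '[{"travel":[0,0,0.01],"rot":[0,0,0],"fingers":-1},{"travel":[0,0,0.01],"rot":[0,0,0],"fingers":-1},{"travel":[0,0,0.01],"rot":[0,0,0],"fingers":-1}]'
python3 - <<'E'
from h import *
p,d=env.read_camera("scene")
a=p[205:320,235:355];b=cv2.imread("pics/scene0.png")[205:320,235:355]
cv2.imwrite('pics/s5.png',cv2.resize(np.hstack([b,a]),None,fx=3.3,fy=3.3,interpolation=cv2.INTER_CUBIC))
E
```

```text
clock: 8.8
tcp_pos: [0.5941, -0.2211, 0.165]
orientation: [-0.0, 0.464, 0.886, 0.0]
wrist_force: [0.2, -0.7, -0.8]
finger_gap: 0.0648
grip_force: 28.5
clock: 9.1
tcp_pos: [0.5941, -0.2212, 0.1639]
orientation: [0.0, 0.464, 0.886, 0.0]
wrist_force: [-1.4, 0.2, 0.0]
finger_gap: 0.0648
grip_force: 28.5
```

View pics/s5.png

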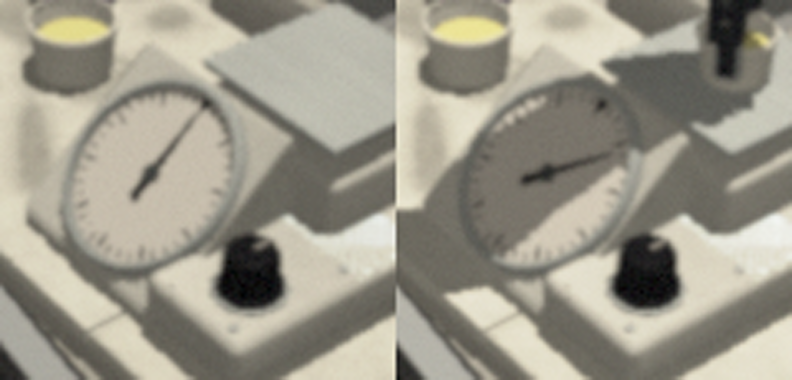

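The pointer in the right half has swung clockwise: the ramekin is resting on the platform. The zero wedge stays at the top, near (600,103). Releasing and lifting away.

```bash
python3 -m pendant '[{"travel":[0,0,0],"rot":[0,0,0],"fingers":-0.2},{"travel":[0,0,0],"rot":[0,0,0],"fingers":0.6},{"travel":[0,0,0],"rot":[0,0,0],"fingers":1},{"travel":[0,0,0],"rot":[0,0,0],"fingers":1},{"travel":[0,0,0],"rot":[0,0,0],"fingers":1},{"travel":[0,0,0],"rot":[0,0,0],"fingers":1},{"travel":[0,0,0],"rot":[0,0,0],"fingers":1}]' 
python3 -m pendant '[{"travel":[0,0,-0.15],"rot":[0,0,0],"fingers":1},{"travel":[0,0,-0.4],"rot":[0,0,0],"fingers":1},{"travel":[0,0,-0.7],"rot":[0,0,0],"fingers":1},{"travel":[0,0,-0.9],"rot":[0,0,0],"fingers":1},{"travel":[0,0,-0.9],"rot":[0,0,0],"fingers":1}]' >/dev/null
python3 -c "
from h import *
delta([.4265,-.3095,.272])
p,d=env.read_camera('scene');P=cloud('scene',d).reshape(-1,3)
q=P[(abs(P[:,0]-.593)<.05)&(abs(P[:,1]+.22)<.05)&(P[:,2]>.145)&(P[:,2]<.19)]
print(cv2.minEnclosingCircle(np.float32(q[:,:2])),np.percentile(q[:,2],[50,95]))"
```

```text
clock: 9.85
tcp_pos: [0.5941, -0.2211, 0.1639]
orientation: [0.0, 0.464, 0.886, 0.0]
wrist_force: [-0.1, 0.6, -0.3]
finger_gap: 0.0857
grip_force: 0.0
t 10.35 tcp [ 0.5957 -0.222   0.2765] yaw_y 34.73 tilt [-0.0067  0.0036 -1.    ] F [0.45 0.68 0.97] gap 0.0851 0.0 j [-0.483  0.426  0.274  1.411  0.     0.482]
units [ 0.204 -1.574  0.03 ]
((0.591881275177002, -0.22030006349086761), 0.03562562167644501) [0.16210117 0.17532447]
```

```bash
cat >> h.py <<'E'
def rect(n,p,c,s=3.,h=.075):
    N=int(2*h*1000*s); g=(np.arange(N)/s/1000-h); a,b=np.meshgrid(g,-g)
    X=np.array(c)+a[...,None]*np.array([0,-1,0])+b[...,None]*np.array([.766,0,.643])
    m,f,Rm,t=cam(n); q=X@Rm.T+t; q=q[...,:2]/q[...,2:]; q=q*(1+m["k1"]*(q**2).sum(-1,keepdims=True)); q=q*f+[m["cx"],m["cy"]]
    return cv2.remap(p,q[...,0].astype(np.float32),q[...,1].astype(np.float32),cv2.INTER_CUBIC)
DC=np.array([.443,-.1725,.075])
E
python3 - <<'E'
from h import *
n1=np.array([-.643,0,.766])
P=cloud("top",np.load("top0.npy")); q=(P-DC)@n1; r=np.linalg.norm(P-DC,axis=-1); print("plane off",np.nanmedian(q[r<.06]))
rows=[]
for k in(0,1):
    out=[]
    for n in("top","scene"):
        p=cv2.imread(f"pics/{n}0.png") if k==0 else env.read_camera(n)[0]
        im=rect(n,p,DC,s=2.6,h=.073); im=cv2.convertScaleAbs(im,alpha=1.0); c=im.shape[0]//2
        cv2.drawMarker(im,(c,c),(0,0,255),0,12,1); out.append(im)
    rows.append(np.hstack(out))
im=np.vstack(rows);im=cv2.resize(im,(600,600));cv2.imwrite("pics/d1.png",im)
E
```

```text
plane off -0.0005501573262052862
```

View pics/d1.png

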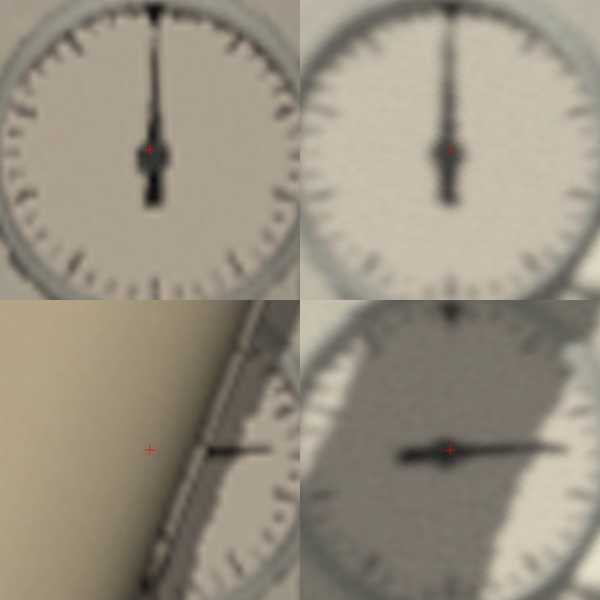

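Dial rectified: wedge at 0°, and the pointer now stands at about 87.5° clockwise (hub (445,453), tip (568,448)), so the knob needs about 146° clockwise. Going above the knob.

```bash
python3 -m pendant '[{"travel":[0.1,-0.79,0],"rot":[0,0,0],"fingers":0.4},{"travel":[0.1,-0.79,0],"rot":[0,0,0],"fingers":0.4},{"travel":[0.1,-0.79,0],"rot":[0,0,0],"fingers":0.4}]' >/dev/null
python3 -m pendant '[{"travel":[0.1,-0.5,0],"rot":[0,0,0],"fingers":0.4},{"travel":[0.1,-0.79,0],"rot":[0,0,0],"fingers":0.4},{"travel":[0.1,-0.79,0],"rot":[0,0,0],"fingers":0.4},{"travel":[0.1,-0.79,0],"rot":[0,0,0],"fingers":0.4},{"travel":[0.1,-0.79,0],"rot":[0,0,0],"fingers":0.4}]' >/dev/null
python3 -c "
from h import *
delta([.4265,-.3095,.079])"
```

```text
t 11.3 tcp [ 0.4251 -0.309   0.2711] yaw_y 34.76 tilt [ 1.1e-03  4.0e-04 -1.0e+00] F [ 0.9  -0.11 -0.52] gap 0.0596 0.0 j [-7.820e-01  2.120e-01 -3.700e-02  1.322e+00  1.000e-03  1.820e-01]
units [-0.012  0.007  1.601]
```

```bash
python3 -m pendant '[{"travel":[-0.01,0.005,0.4],"rot":[0,0,0],"fingers":0.4},{"travel":[-0.01,0.005,0.8],"rot":[0,0,0],"fingers":0.4},{"travel":[-0.01,0.005,0.9],"rot":[0,0,0],"fingers":0.4},{"travel":[-0.01,0.005,0.9],"rot":[0,0,0],"fingers":0.4}]' >/dev/null
python3 -m pendant '[{"travel":[0,0,0.2],"rot":[0,0,0],"fingers":0.4},{"travel":[0,0,0.35],"rot":[0,0,0],"fingers":0.4},{"travel":[0,0,0.5],"rot":[0,0,0],"fingers":0.4},{"travel":[0,0,0.62],"rot":[0,0,0],"fingers":0.4},{"travel":[0,0,0.69],"rot":[0,0,0],"fingers":0.4},{"travel":[0,0,0.69],"rot":[0,0,0],"fingers":0.4}]'
python3 -c "
from h import *
delta([.4265,-.3095,.079])"
```

```text
clock: 12.3
tcp_pos: [0.4266, -0.3104, 0.0818]
orientation: [0.0, 0.464, 0.886, -0.0]
wrist_force: [1.0, 0.9, -0.4]
finger_gap: 0.0596
grip_force: 0.0
t 12.3 tcp [ 0.4266 -0.3104  0.0818] yaw_y 34.76 tilt [-8.e-04  3.e-04 -1.e+00] F [ 0.98  0.93 -0.39] gap 0.0596 0.0 j [-0.781  0.336 -0.358  0.876  0.     0.183]
units [0.007 0.004 0.023]
```

Good. Close on the knob and turn the first 60°.

```bash
python3 -m pendant '[{"travel":[0.005,0,0.01],"rot":[0,0,0],"fingers":-1},{"travel":[0.005,0,0.01],"rot":[0,0,0],"fingers":-1},{"travel":[0.005,0,0.01],"rot":[0,0,0],"fingers":-1},{"travel":[0.005,0,0.01],"rot":[0,0,0],"fingers":-1},{"travel":[0.005,0,0.01],"rot":[0,0,0],"fingers":-1},{"travel":[0.005,0,0.01],"rot":[0,0,0],"fingers":-1}]' 40
python3 -m pendant '[{"travel":[0,0,0],"rot":[0,0,0.12],"fingers":-1},{"travel":[0,0,0],"rot":[0,0,0.24],"fingers":-1},{"travel":[0,0,0],"rot":[0,0,0.36],"fingers":-1},{"travel":[0,0,0],"rot":[0,0,0.48],"fingers":-1},{"travel":[0,0,0],"rot":[0,0,0.6],"fingers":-1},{"travel":[0,0,0],"rot":[0,0,0.72],"fingers":-1},{"travel":[0,0,0],"rot":[0,0,0.84],"fingers":-1},{"travel":[0,0,0],"rot":[0,0,0.96],"fingers":-1},{"travel":[0,0,0],"rot":[0,0,1],"fingers":-1},{"travel":[0,0,0],"rot":[0,0,1],"fingers":-1}]'
python3 -c "
from h import *
delta([.4265,-.3095,.079])
for n in ('top','scene'): cv2.imwrite(f'pics/k_{n}.png',rect(n,env.read_camera(n)[0],DC,s=2.6,h=.073))
a=np.hstack([cv2.imread('pics/k_top.png'),cv2.imread('pics/k_scene.png')]);cv2.imwrite('pics/d2.png',a)"
```

```text
clock: 12.9
tcp_pos: [0.4281, -0.3095, 0.082]
orientation: [0.003, 0.463, 0.886, 0.001]
wrist_force: [5.5, 4.5, 2.4]
finger_gap: 0.0425
grip_force: 40.5
clock: 13.9
tcp_pos: [0.4287, -0.3095, 0.082]
orientation: [0.002, 0.844, 0.536, 0.003]
wrist_force: [7.2, 4.8, 1.7]
finger_gap: 0.0427
grip_force: 40.4
t 13.9 tcp [ 0.4287 -0.3095  0.082 ] yaw_y -25.23 tilt [ 0.0031  0.0065 -1.    ] F [7.24 4.8  1.73] gap 0.0427 40.38216233253479 j [-0.78   0.334 -0.36   0.871  0.005  1.231]
units [-0.008 -0.017  0.025]
```

View pics/d2.png

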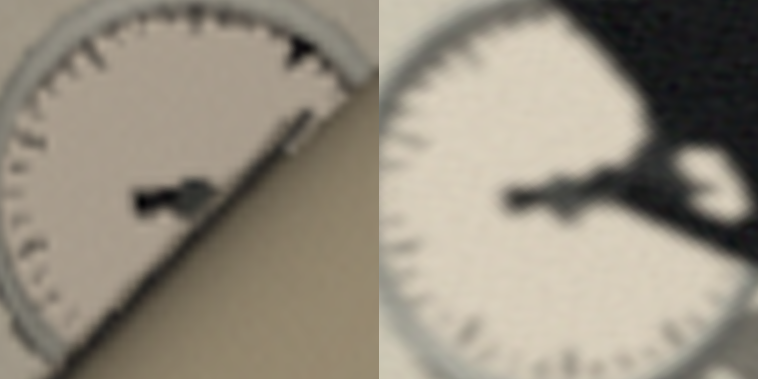

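The wedge has gone to about 36° for 60° of knob, as expected. Turning the remaining 86°, then releasing slightly and lifting.

```bash
python3 -m pendant '[{"travel":[0,0,0],"rot":[0,0,0.12],"fingers":-1},{"travel":[0,0,0],"rot":[0,0,0.24],"fingers":-1},{"travel":[0,0,0],"rot":[0,0,0.36],"fingers":-1},{"travel":[0,0,0],"rot":[0,0,0.48],"fingers":-1},{"travel":[0,0,0],"rot":[0,0,0.6],"fingers":-1},{"travel":[0,0,0],"rot":[0,0,0.72],"fingers":-1},{"travel":[0,0,0],"rot":[0,0,0.84],"fingers":-1},{"travel":[0,0,0],"rot":[0,0,0.96],"fingers":-1},{"travel":[0,0,0],"rot":[0,0,1],"fingers":-1},{"travel":[0,0,0],"rot":[0,0,1],"fingers":-1}]'
python3 -m pendant '[{"travel":[0,0,0],"rot":[0,0,0.12],"fingers":-1},{"travel":[0,0,0],"rot":[0,0,0.24],"fingers":-1},{"travel":[0,0,0],"rot":[0,0,0.36],"fingers":-1},{"travel":[0,0,0],"rot":[0,0,0.43],"fingers":-1},{"travel":[0,0,0],"rot":[0,0,0.43],"fingers":-1},{"travel":[0,0,0],"rot":[0,0,0.43],"fingers":-1}]'
python3 -m pendant '[{"travel":[0,0,0],"rot":[0,0,0],"fingers":0.2},{"travel":[0,0,0],"rot":[0,0,0],"fingers":0.2},{"travel":[0,0,0],"rot":[0,0,0],"fingers":0.2},{"travel":[0,0,0],"rot":[0,0,0],"fingers":0.2},{"travel":[0,0,-0.3],"rot":[0,0,0],"fingers":0.2},{"travel":[0,0,-0.6],"rot":[0,0,0],"fingers":0.2},{"travel":[0,0,-1],"rot":[0,0,0],"fingers":0.2},{"travel":[0,0,-1],"rot":[0,0,0],"fingers":0.2}]'
python3 -c "
from h import *
delta([.3,-.48,.3])"
```

```text
clock: 15.0
tcp_pos: [0.4291, -0.3101, 0.082]
orientation: [0.001, 0.999, 0.042, 0.004]
wrist_force: [8.6, 3.1, -0.3]
finger_gap: 0.0429
grip_force: 40.6
clock: 15.6
tcp_pos: [0.429, -0.3104, 0.082]
orientation: [0.0, 0.983, -0.182, 0.004]
wrist_force: [8.3, 2.6, -0.0]
finger_gap: 0.0431
grip_force: 40.6
clock: 16.4
tcp_pos: [0.4279, -0.3122, 0.2064]
orientation: [0.003, 0.983, -0.183, 0.004]
wrist_force: [-0.1, -0.0, 1.1]
finger_gap: 0.0508
grip_force: 0.0
t 16.4 tcp [ 0.4279 -0.3122  0.2064] yaw_y -111.08 tilt [ 0.01    0.0044 -0.9999] F [-0.06 -0.01  1.11] gap 0.0508 0.0 j [-0.782  0.234 -0.168  1.157 -0.     2.728]
units [-0.483  1.692 -0.777]
```

```bash
python3 -m pendant '[{"travel":[0,0.2,-0.4],"rot":[0,0,0],"fingers":0.2},{"travel":[0,0.5,-0.8],"rot":[0,0,0],"fingers":0.2},{"travel":[0,0.9,-0.8],"rot":[0,0,0],"fingers":0.2},{"travel":[0,1,-0.8],"rot":[0,0,0],"fingers":0.2},{"travel":[0,1,-0.8],"rot":[0,0,0],"fingers":0.2}]'
python3 - <<'E'
from h import *
n="top";p,d=env.read_camera(n);im=rect(n,p,DC,s=4,h=.075)
t,dt=env.read_camera("scene");P=cloud("scene",dt).reshape(-1,3)
q=P[(abs(P[:,0]-.593)<.05)&(abs(P[:,1]+.22)<.05)&(P[:,2]>.145)&(P[:,2]<.19)]
print(len(q),cv2.minEnclosingCircle(np.float32(q[:,:2])) if len(q) else '')
cv2.imwrite("pics/d3.png",np.hstack([im[:,200:],cv2.resize(p[130:280,300:430],(400,600-140+2))[:600]] if 0 else [im]))
E
```

```text
clock: 16.9
tcp_pos: [0.3811, -0.4241, 0.2952]
orientation: [0.0, 0.983, -0.185, -0.0]
wrist_force: [-0.1, 0.3, -0.4]
finger_gap: 0.051
grip_force: 0.0
25 ((0.5951129794120789, -0.23272670805454254), 0.028698237612843513)
```

View pics/d3.png

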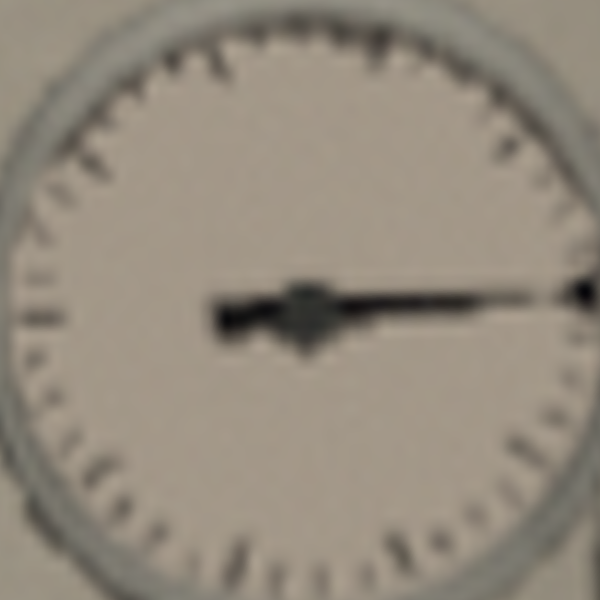

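The pointer tip (530,298) and wedge (582,293) line up about the hub (305,315), at 4.3° and 4.5° above horizontal, so the scale is tared. Last numeric check of the ramekin and bystanders before handing in.

Run:
```python
from h import *
p,d=env.read_camera("top");P=cloud("top",d).reshape(-1,3)
q=P[(abs(P[:,0]-.593)<.06)&(abs(P[:,1]+.22)<.06)&(P[:,2]>.16)&(P[:,2]<.19)]
print(len(q),cv2.minEnclosingCircle(np.float32(q[:,:2])),np.percentile(q[:,2],[50,98]))
D0=cloud("top",np.load("top0.npy")).reshape(-1,3)
for n,c in(("cup",(.60,-.465)),("shaker",(.455,-.505))):
    for A in(D0,P):
        q=A[(abs(A[:,0]-c[0])<.06)&(abs(A[:,1]-c[1])<.06)&(A[:,2]>.06)&(A[:,2]<.1)];print(n,len(q),np.median(q,0).round(4))
s=env.get_state();print(s["clock"],s["wrist_force"],np.abs(s["qvel"]).max())
```

```text
205 ((0.5922128558158875, -0.22351093590259552), 0.03399594873189926) [0.16810163 0.17733352]
cup 448 [ 0.6014 -0.4676  0.072 ]
cup 446 [ 0.602  -0.4674  0.0724]
shaker 130 [ 0.4572 -0.5051  0.0844]
shaker 0 [nan nan nan]
17.05 [ 0.34432521 -0.26603139 -0.02083103] 0.017728047530598635
  return _methods._mean(a, axis=axis, dtype=dtype,
  ret = um.true_divide(
```

Run:
```python
from h import *
p,d=env.read_camera("scene");P=cloud("scene",d).reshape(-1,3);D0=cloud("scene",np.load("scene0.npy")).reshape(-1,3);c=(.455,-.505)
for A in(D0,P):
    q=A[(abs(A[:,0]-c[0])<.06)&(abs(A[:,1]-c[1])<.06)&(A[:,2]>.06)&(A[:,2]<.1)];print(len(q),np.median(q,0).round(4) if len(q) else '')
print(env.hand_in())
```

```text
222 [ 0.4516 -0.514   0.0804]
215 [ 0.4513 -0.5141  0.0811]
the job is handed in; nothing more can be done
None
```

The ramekin stands upright on the middle of the platform and is let go. The scale is tared, with the zero wedge in line with the pointer to about 0.2° as read from the picture (half a division is 4.5°). The cup and shaker have not moved, and the job was handed in at about 17 s.

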